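# Pack the measuring kit into its tray and read the tray's label

## Task

Pack the aluminium riser bar, the white lens canister and the blue sensor module upright and flat on the floor of the orange tray, all three inside its walls, setting each down rather than dropping it and never laying the canister over. Then take the yellow code reader from its rest, hold it steady and upright with its window about 7 cm squarely above the barcode label on the tray for a second and a half, and put it back on its rest as you found it. Leave everything else on the bench alone.

Things in the scene. Friction and masses are not known exactly. Their poses are not given: they have to be found in the camera images.
- tray: Orange open tray, fixed. Origin: centre of its box part, at bench level; x along its length, z up. Inside 150 (x) x 112 (y) mm; inner floor 6 mm above the bench, walls upright to 22 mm, then flared outwards at 45 degrees to the rim, 30 mm above the bench (rim outside 176 x 138). A flat tab with the label, 8 mm high, sticks out at the +x end to x = 166.
- tray_floor (a point): Centre of the tray's inner floor. The kit fits with a few mm to spare: riser along x at one long wall; in the other row canister and sensor (76 mm along x) side by side. Riser first; grip all across the tray's y, fingertips above the rim (24 mm over the floor) and, for the tall two, above the riser (48 mm).
- label (a point): Centre of the white barcode label (56 x 70 mm, lying flat, facing up, 9 mm above the bench), on the tray's tab at x = +128 mm in the tray's frame.
- riser: Loose aluminium riser bar lying on the bench, 140 (x) x 38 (y) x 48 (z) mm, about 0.55 kg, four dark holes in the top. Origin: centre of its underside, z up.
- canister: Loose white lens canister with blue band and ribbed lid, upright cylinder, diameter 62 mm, 80 mm high, about 0.3 kg. Origin: centre of its underside, z up.
- sensor: Loose blue sensor module, a box 76 (x) x 60 (y) x 80 (z) mm, about 0.45 kg, round lens on its +x face, aluminium plate on top. Origin: centre of its underside, z up.
- reader: Loose hand-held code reader, 0.25 kg. Black round head, diameter 52, 82 mm high, red ring at its foot; its underside is the window, looking down (-z). Origin: centre of the window. Reads the label from 40 to 110 mm above it, within 15 mm sideways, within 11 degrees of vertical; turn about the vertical is free.
- reader_grip (a point): Where to grip the reader, near its balance point, across its y: middle of the yellow handle's height, 50 mm towards -x and 65 mm above the window. The handle is 34 mm wide (y), 30 mm high (50 to 80 mm above the window) and runs level from x = -20 to -150 mm of the reader.
- rest: Fixed rest of the reader. Origin at bench level, axes as the reader's: parked, the reader's origin is 6 mm straight above it (up to 8 mm off along x, 3 mm across). Rubber plate 230 x 90 mm, 6 mm thick; grey saddle under the handle's tail, x = -105 to -145 mm, seat 56 mm above the bench, with cheeks 12 mm high, 46 mm apart.
- amber_jar: Bystander: amber jar with black lid, diameter 54, 70 mm high. Origin: centre of its underside.
- screwdriver: Bystander: screwdriver lying on the bench, 200 mm long, along its x axis.
- chuck: Bystander: black round chuck, diameter 90, 48 mm high. Origin: centre of its underside.
- mug: Bystander: white mug, diameter 80, 90 mm high. Origin: centre of its underside.
- wrench: Bystander: wrench lying on the bench, 160 mm long, along its x axis.
Mind the look-alikes: they are no part of the job. Leave any green or pink look-alike of the reader alone.

How it is judged:
By the outcome, as a careful person would: the job done as asked, in the order asked, and still so for the second after the job is handed in, with the robot touching nothing.
It also fails if it takes over 72 s, if anything falls off the work surface, if the arm or the gripper's body presses on something with over 40 N, if the wrist force passes 120 N, or if a joint passes its speed limit or range.

## Robot

A 7-joint arm with a two-finger parallel gripper is mounted at the origin on the work surface. World frame = base frame: x ahead of the robot, y to its left, z up, the work surface at z = 0. Lengths are in m, angles in rad, forces in N, time in s.
With the tool pointing down it reaches from about 0.4 to 0.875 m from the base axis. Payload 6.5 kg.
Tool frame: the origin (TCP) lies at the very end of the fingers, on their centre line; the grasp point (between the pads) lies 19 mm behind it; z points along the fingers, y is the direction in which the jaws open and shut (so a half turn about z gives the same grasp; the last joint's range is limited). The gripper opens to 85 mm and grips with 20 to 120 N. Pads are 22 mm wide; open, the fingers measure 114 mm over their backs; the gripper's body (76 mm by 85 mm) begins 54 mm behind the grasp point. The pads swing forward as they close: fully open they stand 13 mm farther back than shut.
Start: joints at [1.17, 0.536, -0.004, 1.538, 0.003, 1.067, -0.071], TCP at [0.214, -0.614, 0.231] pointing down, gripper open.
Joint ranges: [-2.7, 2.7], [-0.37, 2.16], [-1.27, 1.26], [0.24, 2.4], [-1.31, 4.45], [0.19, 1.91], [-2.76, 2.76]. Speed limits (rad/s): [2.39, 2.39, 3.14, 3.14, 3.14, 3.14, 3.14].

## Interface

Orientations are given as a unit quaternion [w, x, y, z].
In Python, from rig import env gives the robot as it stands.
- The arm moves only by the tool step_arm, never from a script. Its argument "motion" is one flat list of numbers, 5 for each row, row after row: the shift along the tool's x, y, z in cm, then the turn about the tool's z in rad, then the gripper command: -1 is shut, 1 is fully open, values between are in proportion. A call has 1 to 20 rows; each row shifts and turns the commanded pose from where the row before left it, along the tool's axes as they then stand; what a row does not reach is not made up. A row lasts 1/12 s, in which the tool goes at most 41.7 mm and 7.16 degrees, less where a joint would pass 70% of its speed; a pose out of reach is approached as far as the arm can. A call is refused whole if a number of a shift passes 4.17 or a number of a turn 0.125, either way. A call with a gripper value outside its range is refused whole. The fingers move at their own pace and stop on an object; "grip_force" is the grip in N (left out, the last holds). Time passes only in rows, so rows that do not move let the fingers close. It gives the time, the measured TCP pose, the force and the opening at its end, in the units of the state.
- env.observe(): the state, without advancing time (a new reading comes with each control period).
- env.get_image(name): name is "side" or "top"; returns a dict with "pixels" (420x560x3 uint8, red, green, blue), "z_map" (420x560 float32, m along the optical axis (not along the pixel's ray), 0 where there is no reading), "intrinsics" (3x3 intrinsics, pixels), "rvec" (rotation vector, rad) and "tvec" (3), from world to camera coordinates, as OpenCV has them. Camera axes: x right, y down, z forward; pixel columns grow to the right and rows downward; lengths in m; the calibration is good to about 2 mm. A picture is of the moment at which its call begins.
- env.job_done(): hands the job in, once; it reports no verdict.
Trained networks look in the newest picture that a camera, given by its name, has taken for a name from the list of things; names that differ only in an ending like _2 or _b are one class to them, and where a whole thing is asked for, a point or a joint stands for the part that bears it (a point fixed in the world has none). Each returns a list of dicts, best first, with "confidence" (0 to 1); they miss things now and then, are a little off and sometimes report something else, mostly with a low value. They report only what shows in the picture. A call takes as long as a camera call. They do not tell look-alikes from the thing itself.
- env.outline_of(camera, thing): "pixels" (420x560 bool, what is visible of it) and "pixel" ([row, column] in pixels, amid what is visible of it).
- env.mark_of(camera, thing): "pixel" ([row, column] in pixels: a listed point, or the origin of a listed thing).
The state is a dict: "time": time; "joints": joint angles; "joint_velocities": joint speeds; "joint_torque": joint torques, N m; "tool_pos": TCP position; "tcp_rot": TCP orientation; "force": force on the tool from outside, world axes, zero at the start; "wrist_torque": the same for the moment, N m; "gripper_width": finger opening in m.
Only numpy, scipy, OpenCV 4.12 (cv2) and the standard library are available. Lean on these libraries where they do the work, as an engineer would, in place of code of your own. Each camera call takes 0.05 s, during which the arm holds its last target. There are 200 camera calls.

## Working session

There is one attempt and no reset: what is moved stays moved. The work goes in short steps, Python scripts to look and compute and a tool call to move; the robot and the scene stay as the last step left them, time stands still between calls to the robot, and variables do not carry over. Pictures are saved under pics/ and viewed, about 8 in all and at most 12, crops included, and the job is handed in when it is done.

Besides the shell and the picture viewer there is one more tool, called by a JSON object that holds its "method" and its "body", one argument or row to a line. step_arm: Moves the arm, as the interface text tells. Its arguments: {"type":"object","properties":{"motion":{"type":"array","items":{"type":"number"}},"grip_force":{"type":"number"}},"required":["motion"]}

```bash
mkdir -p pics; ls; python3 - <<'E'
from rig import env
import cv2,numpy as np
s=env.observe(); print({k:np.round(v,3) for k,v in s.items()})
for c in("top","side"):
    d=env.get_image(c); np.savez(f"{c}.npz",**d)
    cv2.imwrite(f"pics/{c}0.png",d["pixels"][:,:,::-1])
    print(c,d["intrinsics"].tolist(),d["rvec"],d["tvec"])
E
```

```text
pics
{'time': np.float64(0.0), 'joints': array([ 1.17 ,  0.537, -0.004,  1.539,  0.003,  1.067, -0.071]), 'joint_velocities': array([ 0.   , -0.001, -0.001,  0.001,  0.   ,  0.   , -0.001]), 'joint_torque': array([ 0.0000e+00, -5.8341e+01,  1.0490e+00, -2.5910e+01,  1.2000e-02,
        1.0000e-02,  0.0000e+00]), 'tool_pos': array([ 0.213, -0.613,  0.23 ]), 'tcp_rot': array([-0.001,  0.986,  0.167, -0.   ]), 'force': array([ 0.761,  0.082, -0.133]), 'wrist_torque': array([0.018, 0.005, 0.002]), 'gripper_width': np.float64(0.085)}
top [[416.45781171739605, 0.0, 279.7240747392336], [0.0, 416.45781171739605, 206.71292927109994], [0.0, 0.0, 1.0]] [ 2.01995519 -2.19665761  0.24535929] [0.03558191 0.53094532 1.07807199]
side [[456.2462861051153, 0.0, 271.52179105907635], [0.0, 456.2462861051153, 211.02493916157053], [0.0, 0.0, 1.0]] [ 0.25661396 -2.81973607  1.17428944] [0.52769645 0.12605879 1.39286306]
```

View pics/top0.png

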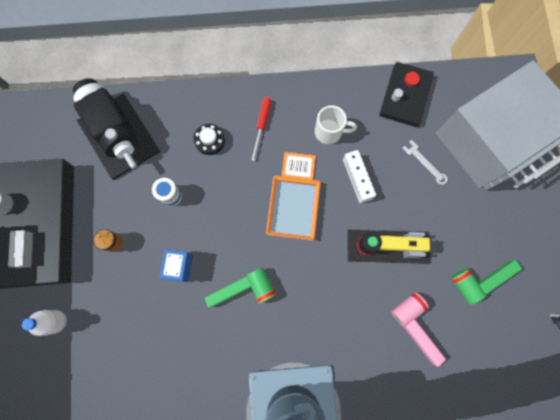

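View pics/side0.png

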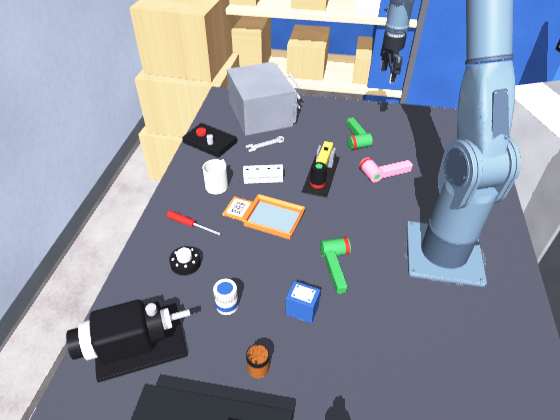

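Top view: tray (295,207) with label at (299,166). Riser (360,176), canister (166,190), sensor (174,265), and the yellow reader parked with its head at (370,243) and handle to (430,243). Bystanders are the jar, mug, screwdriver, wrench and chuck, plus green and pink look-alikes.

```bash
cat > h.py <<'E'
from rig import env
import cv2,numpy as np
def shot(c):
    d=env.get_image(c); z=d["z_map"]; K=d["intrinsics"]; R=cv2.Rodrigues(d["rvec"])[0]; t=d["tvec"]
    v,u=np.mgrid[:420,:560]
    P=np.stack([(u-K[0,2])/K[0,0]*z,(v-K[1,2])/K[1,1]*z,z],-1)
    d["W"]=(P-t)@R; d["R"]=R; d["C"]=-R.T@t
    return d
def ray(d,px,h):
    K=d["intrinsics"]; r=d["R"].T@np.array([(px[1]-K[0,2])/K[0,0],(px[0]-K[1,2])/K[1,1],1])
    return d["C"]+r*(h-d["C"][2])/r[2]
def rect(Q):
    (c,s,a)=cv2.minAreaRect((Q[:,:2]*1000).astype(np.float32)); return np.round(c,1),np.round(s,1),round(a,1)
def top(d,thing,h,tol=.006,best=0,near=None):
    o=env.outline_of(d["name"],thing)
    res=[]
    for q in o:
        m=q["pixels"]; W=d["W"][m&(d["z_map"]>0)]; T=W[abs(W[:,2]-h)<tol]
        if len(T)>5: res.append((round(q["confidence"],2),np.round(q["pixel"]),len(W),len(T),round(np.median(T[:,2]),4),*rect(T)))
    return res
E
python3 - <<'E'
from h import *
for c in("top","side"):
    d=shot(c); d["name"]=c; print(c,"bench z",np.round(np.percentile(d["W"][300:330,200:300 if c=="top" else 250,2],50),4))
    for n,h in(("riser",.048),("canister",.08),("sensor",.08),("reader",.082),("tray",.030),("rest",.006),("amber_jar",.07),("chuck",.048),("mug",.09)):
        print(n)
        for r in top(d,n,h): print("  ",*r)
        for q in env.mark_of(c,n)[:4]:
            print("   mark",round(q["confidence"],2),np.round(q["pixel"],1),np.round(ray(d,q["pixel"],{"reader":.006}.get(n,0)),4))
    for n,h in(("label",.009),("tray_floor",.006),("reader_grip",.071)):
        for q in env.mark_of(c,n)[:4]: print(n,round(q["confidence"],2),np.round(q["pixel"]),np.round(ray(d,q["pixel"],h),4))
E
```

```text
top bench z 0.0005
riser
   0.98 [176. 360.] 827 637 0.048 [ 609.5 -239.9] [140.5  38.4] 13.7
   mark 0.67 [178.2 358.8] [ 0.6109 -0.2475  0.    ]
   mark 0.63 [211.5 291.6] [ 0.5283 -0.0429  0.    ]
canister
   0.77 [189. 165.] 593 400 0.08 [603.3 301.4] [61.6 59.7] 55.1
   mark 0.56 [196.9 168.5] [0.6009 0.3074 0.    ]
sensor
   0.75 [267. 176.] 867 679 0.0802 [397.8 280.8] [60.8 75.9] 78.1
   mark 0.68 [210.  292.4] [ 0.5325 -0.0456  0.    ]
   mark 0.67 [269.4 179.6] [0.3905 0.282  0.    ]
   mark 0.17 [244.1 388.5] [ 0.4119 -0.3067  0.    ]
reader
   0.78 [242. 390.] 1074 641 0.086 [ 409.3 -301.3] [172.8  49.3] 86.2
   mark 0.75 [300.1 420.7] [ 0.2519 -0.371   0.006 ]
   mark 0.74 [245.8 365.7] [ 0.4119 -0.2407  0.006 ]
   mark 0.69 [274.5 461.1] [ 0.3109 -0.4931  0.006 ]
   mark 0.65 [296.4 269. ] [0.2964 0.0401 0.006 ]
tray
   0.7 [199. 294.] 3658 630 0.0281 [536.3 -46.8] [133.5 173.2] 78.0
   mark 0.82 [208.6 297.5] [ 0.5354 -0.0606  0.    ]
rest
   0.65 [253. 390.] 1547 1297 0.0064 [ 407.  -303.2] [231.  91.] 83.5
   mark 0.55 [246.3 364.3] [ 0.4115 -0.2379  0.    ]
amber_ja
[... 2320 characters left out ...]
.] 608 253 0.0458 [ 612.  -234.6] [139.3  45.1] 16.1
   mark 0.79 [262.6 187.1] [0.7615 0.1786 0.    ]
   mark 0.28 [183.7 319. ] [ 0.4114 -0.2481  0.    ]
mug
   0.83 [178. 215.] 712 84 0.087 [ 766.2 -167.9] [75.2 79.6] 16.9
   mark 0.61 [185.5 215.5] [ 0.7712 -0.1739  0.    ]
   mark 0.43 [216.3 273. ] [ 0.5428 -0.0592  0.    ]
   mark 0.4 [208.3 243.6] [ 0.647  -0.0788  0.    ]
label 0.83 [207. 239.] [ 0.66   -0.0749  0.009 ]
tray_floor 0.74 [218. 274.] [ 0.5384 -0.046   0.006 ]
reader_grip 0.97 [132. 358.] [ 0.2937 -0.4835  0.071 ]
reader_grip 0.83 [172. 388.] [ 0.1836 -0.2691  0.071 ]
reader_grip 0.69 [265. 335.] [0.3251 0.1651 0.071 ]
reader_grip 0.39 [218. 274.] [0.5267 0.0187 0.071 ]
```

```bash
cat > to.py <<'E'
import sys; from h import *
from scipy.spatial.transform import Rotation as Ro
def pose():
    s=env.observe(); q=np.array(s["tcp_rot"]); M=Ro.from_quat(q[[1,2,3,0]]).as_matrix(); return s,M
def to(x,y,z,phi):
    s,M=pose(); d=M.T@(np.array([x,y,z])-s["tool_pos"])*100
    p=np.degrees(np.arctan2(M[1,0],M[0,0])); t=-np.radians((phi-p+180)%360-180)
    print("t",round(s["time"],2),"pos",np.round(s["tool_pos"],4),"phi",round(p,2),"tilt",np.round(M[:2,2],3),"w",round(s["gripper_width"],4),"F",np.round(s["force"],1))
    print("  tool shift cm",np.round(d,2),"turn",round(t,3),"q",np.round(s["joints"],2))
if __name__=="__main__": to(*map(float,sys.argv[1:]))
E
python3 to.py .6109 -.2382 .15 13.6
```

```text
t 2.3 pos [ 0.2136 -0.6139  0.2313] phi 19.18 tilt [-0.  0.] w 0.0856 F [0.1 0.6 1.1]
  tool shift cm [ 49.87 -22.43   8.13] turn 0.097 q [ 1.17  0.54 -0.    1.54  0.    1.07 -0.07]
```

{"method": "step_arm", "body": {
  "motion": [1.5, -0.7, 0, 0, 1, 3.4, -1.5, 0, 0, 1, 3.4, -1.5, 0, 0, 1, 3.4, -1.5, 0, 0, 1, 3.4, -1.5, 0, 0, 1, 3.4, -1.5, 0, 0, 1, 3.4, -1.5, 0, 0, 1, 3.4, -1.5, 0, 0, 1, 3.4, -1.5, 0, 0, 1, 3.4, -1.5, 0, 0, 1, 3.4, -1.5, 0, 0, 1, 3.4, -1.5, 0, 0, 1, 3.4, -1.5, 0, 0, 1, 3.4, -1.5, 0, 0, 1, 2.6, -1.6, 1, 0, 1, 1.6, -0.7, 2, 0, 1, 0, 0, 3, 0.05, 1, 0, 0, 2, 0.047, 1, 0, 0, 0, 0, 1]
}}

```text
time: 3.88
tool_pos: [0.608, -0.2359, 0.1465]
tcp_rot: [-0.002, 0.993, 0.118, -0.004]
force: [-1.7, -0.6, -0.6]
gripper_width: 0.0856
```

```bash
python3 to.py .6109 -.2382 .026 13.6; python3 - <<'E'
from h import *
d=shot("top");cv2.imwrite("pics/a.png",cv2.resize(d["pixels"][100:310,230:510,::-1],None,fx=2.5,fy=2.5))
E
```

```text
t 3.88 pos [ 0.608  -0.2359  0.1465] phi 13.6 tilt [-0.008  0.002] w 0.0856 F [-1.7 -0.6 -0.6]
  tool shift cm [ 0.31  0.34 12.05] turn -0.0 q [ 0.37  0.64 -0.1   1.59  0.07  0.93 -1.09]
```

View pics/a.png

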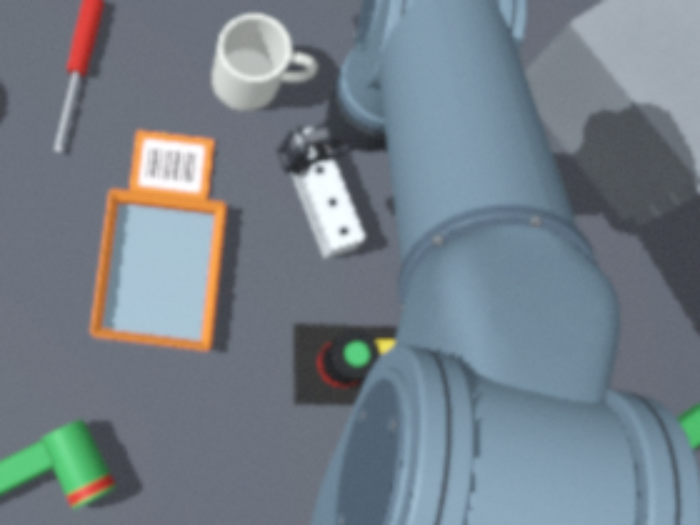

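The gripper appears near the far end of the riser (crop (310,150)). It is about 10 cm higher, so I'll check the parallax by projection.

```bash
python3 - <<'E'
from h import *
for c in("top","side"):
    d=shot(c)
    p=np.array([[.608,-.2359,h] for h in(.1465,.17,.2)])
    print(c,np.round(cv2.projectPoints(p,d["rvec"],d["tvec"],d["intrinsics"],None)[0][:,0],0).tolist())
    W=d["W"]; m=(np.abs(W[...,0]-.608)<.09)&(np.abs(W[...,1]+.236)<.09)&(W[...,2]>.14)&(W[...,2]<.19)&(d["z_map"]>0)
    Q=W[m]; print(len(Q),rect(Q),np.round(Q.min(0),3),np.round(Q.max(0),3))
    cv2.imwrite(f"pics/b_{c}.png",cv2.resize(d["pixels"][100:250,200:400,::-1],None,fx=3,fy=3))
E
```

```text
top [[365.0, 163.0], [367.0, 160.0], [370.0, 156.0]]
19 (array([ 596.6, -232.2]), array([ 4.9, 99.6]), 10.7) [ 0.587 -0.281  0.168] [ 0.608 -0.183  0.19 ]
side [[263.0, 147.0], [263.0, 141.0], [263.0, 133.0]]
39 (array([ 601.4, -184.2]), array([20.4, 12.8]), 7.3) [ 0.591 -0.192  0.163] [ 0.612 -0.178  0.19 ]
```

View pics/b_side.png

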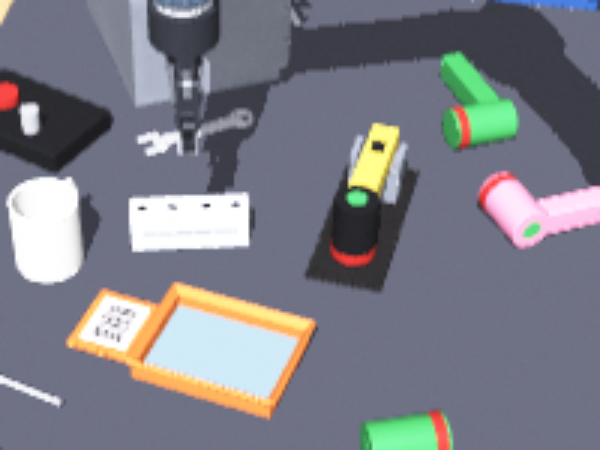

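Side view: fingertip at (263,150), which agrees with the projected TCP. The positions hold, so I'll grip the riser.

{"method": "step_arm", "body": {
  "motion": [0.3, 0.3, 1.5, 0, 1, 0, 0, 3, 0, 1, 0, 0, 3, 0, 1, 0, 0, 2, 0, 1, 0, 0, 1.5, 0, 1, 0, 0, 0.7, 0, 1, 0, 0, 0, 0, 1, 0, 0, 0, 0, 1],
  "grip_force": 60
}}

```text
time: 4.7
tool_pos: [0.6154, -0.24, 0.0353]
tcp_rot: [0.0, 0.993, 0.119, 0.001]
force: [0.4, -0.5, 1.0]
gripper_width: 0.0851
```

```bash
python3 to.py .6109 -.2382 .026 13.6
```

```text
t 4.7 pos [ 0.6154 -0.24    0.0353] phi 13.63 tilt [ 0.002 -0.001] w 0.0851 F [ 0.4 -0.5  1. ]
  tool shift cm [-0.4  -0.29  0.93] turn 0.0 q [ 0.36  0.8  -0.09  1.61  0.09  0.74 -1.1 ]
```

{"method": "step_arm", "body": {
  "motion": [-0.3, -0.3, 0.5, 0, 1, -0.1, 0, 0.4, 0, 1, 0, 0, 0, 0, 1, 0, 0, 0, 0, -1, 0, 0, 0, 0, -1, 0, 0, 0, 0, -1, 0, 0, 0, 0, -1, 0, 0, 0, 0, -1, 0, 0, 0, 0, -1, 0, 0, 0, 0, -1, 0, 0, 0, 0, -1]
}}

```text
time: 5.62
tool_pos: [0.6108, -0.2388, 0.0262]
tcp_rot: [0.001, 0.993, 0.118, 0.001]
force: [0.7, -2.5, 5.7]
gripper_width: 0.037
```

```bash
python3 - <<'E'
from to import *
T=np.array([.5378,-.0453]); a=np.radians(-12); R=np.array([[np.cos(a),-np.sin(a)],[np.sin(a),np.cos(a)]])
for n,p in(("riser",(0,-.034)),("sensor",(-.033,.022)),("can",(.040,.022)),("label",(.128,0))): print(n,np.round(T+R@np.array(p),4))
x,y=T+R@np.array((0,-.034)); to(x,y,.14,-12)
E
```

```text
riser [ 0.5307 -0.0786]
sensor [ 0.5101 -0.0169]
can [ 0.5815 -0.0321]
label [ 0.663  -0.0719]
t 5.62 pos [ 0.6108 -0.2388  0.0262] phi 13.6 tilt [ 0.002 -0.002] w 0.037 F [ 0.7 -2.5  5.7]
  tool shift cm [ -4.   -17.44 -11.42] turn 0.447 q [ 0.36  0.8  -0.09  1.62  0.1   0.72 -1.1 ]
```

{"method": "step_arm", "body": {
  "motion": [0, 0, -0.7, 0, -1, 0, 0, -2, 0, -1, 0, 0, -2.5, 0, -1, 0, 0, -2.5, 0, -1, -0.2, -1, -1.3, 0, -1, -0.5, -2, 0, 0, -1, -0.6, -2.6, 0, 0, -1, -0.6, -2.6, 0, 0, -1, -0.6, -2.6, 0, 0, -1, -0.6, -2.6, 0, 0, -1, -0.5, -2.4, 0, 0, -1, -0.4, -1.6, 0, 0, -1, 0, 0, 0, 0.09, -1, 0, 0, 0, 0.09, -1, 0, 0, 0, 0.09, -1, 0, 0, 0, 0.09, -1, 0, 0, 0, 0.087, -1, 0, 0, 0, 0, -1, 0, 0, 0, 0, -1, 0, 0, 0, 0, -1]
}}

```text
time: 7.28
tool_pos: [0.5293, -0.0776, 0.1148]
tcp_rot: [-0.0, 0.995, -0.103, -0.001]
force: [0.5, -0.2, -4.7]
gripper_width: 0.0368
```

```bash
python3 to.py .5307 -.0786 .0335 -12; python3 - <<'E'
from h import *
for c in("top","side"):
    d=shot(c); d["name"]=c; print(c,top(d,"tray",.03),top(d,"riser",.138,.02))
    cv2.imwrite(f"pics/c_{c}.png",cv2.resize(d["pixels"][130:280,200:400,::-1],None,fx=3,fy=3))
E
```

```text
t 7.28 pos [ 0.5293 -0.0776  0.1148] phi -11.82 tilt [-0.002  0.   ] w 0.0368 F [ 0.5 -0.2 -4.7]
  tool shift cm [0.17 0.07 8.13] turn 0.003 q [ 0.07  0.51 -0.01  1.93  0.    0.71 -1.72]
top [(0.6, array([208., 282.]), 1592, 296, np.float64(0.0274), array([537.4, -12.6]), array([186.5,  93.2]), 5.0)] [(0.4, array([222., 298.]), 101, 88, np.float64(0.1368), array([483.3, -51.4]), array([46.9, 15.2]), 1.4)]
side [(0.71, array([213., 268.]), 2231, 240, np.float64(0.0268), array([539.2, -43.5]), array([137.1, 172.7]), 78.1), (0.59, array([295., 224.]), 732, 69, np.float64(0.0308), array([599.6, 321.5]), array([60.4, 25.7]), 21.5), (0.2, array([168., 317.]), 584, 36, np.float64(0.0288), array([ 414.8, -277.4]), array([130.2,  50.1]), 85.7)] [(0.57, array([191., 281.]), 714, 394, np.float64(0.1338), array([531.5, -70.9]), array([ 50. , 140.6]), 81.4)]
```

View pics/c_side.png

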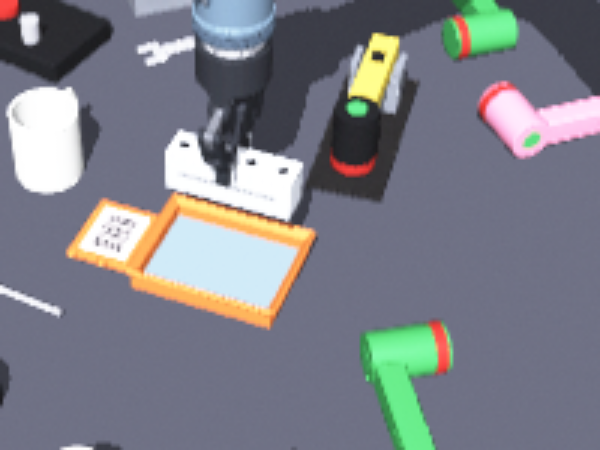

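Riser is held level and parallel above the far side of the tray (crop (235,180)). Lowering.

{"method": "step_arm", "body": {
  "motion": [0.1, 0.1, 2, 0, -1, 0.1, 0, 2.5, 0, -1, 0, 0, 1.8, 0, -1, 0, 0, 1, 0, -1, 0, 0, 0.5, 0, -1, 0, 0, 0.2, 0, -1, 0, 0, 0, 0, -1, 0, 0, 0, 0, -1]
}}

```text
time: 8.25
tool_pos: [0.5327, -0.0795, 0.0362]
tcp_rot: [-0.0, 0.995, -0.104, 0.001]
force: [-0.4, -0.5, -5.1]
gripper_width: 0.0368
```

```bash
python3 to.py .5307 -.0786 .0322 -12
```

```text
t 8.25 pos [ 0.5327 -0.0795  0.0362] phi -11.98 tilt [ 0.002 -0.   ] w 0.0368 F [-0.4 -0.5 -5.1]
  tool shift cm [-0.22 -0.04  0.4 ] turn 0.0 q [ 0.07  0.64 -0.01  1.95  0.01  0.55 -1.72]
```

{"method": "step_arm", "body": {
  "motion": [-0.2, 0, 0.2, 0, -1, 0, 0, 0.1, 0, -1, 0, 0, 0.1, 0, -1, 0, 0, 0.05, 0, -1, 0, 0, 0, 0, -1, 0, 0, 0, 0, -1]
}}

```text
time: 8.75
tool_pos: [0.5299, -0.0789, 0.0321]
tcp_rot: [-0.0, 0.995, -0.104, 0.0]
force: [-3.7, 0.9, 10.5]
gripper_width: 0.037
```

{"method": "step_arm", "body": {
  "motion": [0, 0, 0, 0, 0.3, 0, 0, 0, 0, 0.6, 0, 0, 0, 0, 1, 0, 0, 0, 0, 1, 0, 0, 0, 0, 1, 0, 0, -1.5, 0, 1, 0, 0, -3.5, 0, 1, 0, 0, -3.5, 0, 1, -0.6, -1, -2.5, 0, 1, -1.7, -2.7, 0, 0, 1, -1.7, -2.7, 0, 0, 1, -1.7, -2.7, 0, 0, 1, -1.7, -2.7, 0, 0, 1, -1.7, -2.7, 0, 0, 1, -1.7, -2.7, 0, 0, 1, -1.7, -2.7, 0, 0, 1, -1.7, -2.7, 0, 0, 1, -1.7, -2.7, 0, 0, 1, -1.7, -2.7, 0, 0, 1, -1.7, -2.7, 0, 0, 1]
}}

```text
time: 10.42
tool_pos: [0.4041, 0.2628, 0.1409]
tcp_rot: [-0.0, 0.995, -0.104, 0.0]
force: [1.0, 0.5, 0.0]
gripper_width: 0.0852
```

{"method": "step_arm", "body": {
  "motion": [-1, -1.9, 0, 0, 1, 0, 0, 1, 0, 1, 0, 0, 0, 0, 1, 0, 0, 0, 0, 1]
}}

```text
time: 10.75
tool_pos: [0.3988, 0.2808, 0.1302]
tcp_rot: [0.001, 0.995, -0.105, -0.0]
force: [-0.6, 0.3, -0.7]
gripper_width: 0.0853
```

```bash
python3 to.py .3988 .2818 .048 -12; python3 - <<'E'
from h import *
for c in("top","side"):
    d=shot(c); d["name"]=c; print(c)
    for n,h in(("tray",.03),("riser",.054),("sensor",.08),("canister",.08)): 
        for r in top(d,n,h): print(n,*r)
    cv2.imwrite(f"pics/d_{c}.png",cv2.resize(d["pixels"][130:330,200:400,::-1],None,fx=3,fy=3))
E
```

```text
t 10.75 pos [0.3988 0.2808 0.1302] phi -12.02 tilt [-0.001 -0.002] w 0.0853 F [-0.6  0.3 -0.7]
  tool shift cm [-0.01 -0.11  8.22] turn -0.0 q [-0.63  0.42 -0.1   2.03  0.06  0.69 -2.54]
top
tray 0.97 [195. 289.] 2833 623 0.0278 [536.8 -47.1] [133.6 172.3] 78.1
riser 0.67 [211. 306.] 761 690 0.0544 [527.9 -77.6] [ 38. 139.] 77.9
riser 0.53 [245. 386.] 1095 27 0.0558 [ 405.9 -294.3] [160.1  41.1] 86.4
sensor 0.65 [276. 177.] 382 264 0.0802 [396.4 274.5] [48.7 76. ] 77.5
canister 0.78 [193. 162.] 599 405 0.0803 [604.4 301. ] [60.3 60.5] 44.1
side
tray 0.57 [220. 255.] 1339 109 0.0269 [571.2   1.2] [ 84.9 193. ] 46.5
riser 0.76 [205. 271.] 668 304 0.0518 [540.3 -77.4] [ 43.2 123.5] 78.6
sensor 0.73 [303. 303.] 910 422 0.0781 [400.2 283.7] [60.3 76.3] 78.7
canister 0.73 [298. 225.] 715 361 0.0786 [606.  304.3] [60.9 61.2] 31.4
```

View pics/d_top.png

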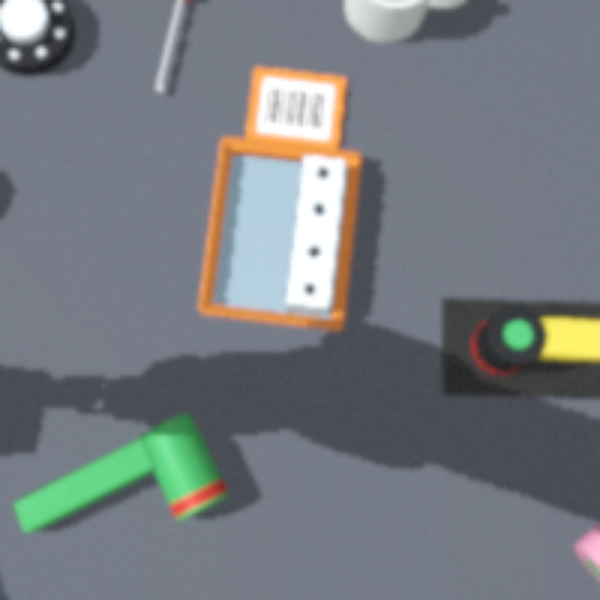

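Riser sits flat along the right wall of the tray (crop (316,230), top at 54 mm). Now the sensor.

{"method": "step_arm", "body": {
  "motion": [0, -0.1, 2, 0, 1, 0, 0, 2.5, 0, 1, 0, 0, 2, 0, 1, 0, 0, 1.2, 0, 1, 0, 0, 0.5, 0, 1, 0, 0, 0, 0, 1, 0, 0, 0, 0, 1, 0, 0, 0, 0, -1, 0, 0, 0, 0, -1, 0, 0, 0, 0, -1, 0, 0, 0, 0, -1, 0, 0, 0, 0, -1, 0, 0, 0, 0, -1]
}}

```text
time: 12.33
tool_pos: [0.3997, 0.2829, 0.0498]
tcp_rot: [-0.0, 0.995, -0.105, 0.0]
force: [-0.7, -1.9, 6.4]
gripper_width: 0.0593
```

```bash
python3 to.py .511 -.019 .12 -12
```

```text
t 12.33 pos [0.3997 0.2829 0.0498] phi -12.01 tilt [0.001 0.   ] w 0.0593 F [-0.7 -1.9  6.4]
  tool shift cm [17.18 27.21 -7.01] turn -0.0 q [-0.64  0.57 -0.08  2.06  0.09  0.51 -2.57]
```

{"method": "step_arm", "body": {
  "motion": [0, 0, -0.7, 0, -1, 0, 0, -2, 0, -1, 0, 0, -2.5, 0, -1, 0, 0, -2.5, 0, -1, 0.6, 1, -1.3, 0, -1, 1.2, 1.9, 0, 0, -1, 1.6, 2.5, 0, 0, -1, 1.6, 2.5, 0, 0, -1, 1.6, 2.5, 0, 0, -1, 1.6, 2.5, 0, 0, -1, 1.6, 2.5, 0, 0, -1, 1.6, 2.5, 0, 0, -1, 1.6, 2.5, 0, 0, -1, 1.6, 2.5, 0, 0, -1, 1.5, 2.5, 0, 0, -1, 1.1, 1.8, 0, 0, -1, 0, 0, 0, 0, -1, 0, 0, 0, 0, -1, 0, 0, 0, 0, -1, 0, 0, 0, 0, -1]
}}

```text
time: 14.0
tool_pos: [0.5104, -0.0173, 0.1388]
tcp_rot: [-0.0, 0.995, -0.103, -0.0]
force: [0.4, -0.2, -4.2]
gripper_width: 0.0587
```

```bash
python3 to.py .511 -.019 .0558 -12
```

```text
t 14.0 pos [ 0.5104 -0.0173  0.1388] phi -11.87 tilt [-0.001  0.001] w 0.0587 F [ 0.4 -0.2 -4.2]
  tool shift cm [0.1  0.16 8.3 ] turn 0.002 q [-0.04  0.43 -0.02  1.98  0.01  0.73 -1.84]
```

{"method": "step_arm", "body": {
  "motion": [0, 0.1, 1.5, 0.002, -1, 0, 0.05, 2.5, 0, -1, 0, 0, 2, 0, -1, 0, 0, 1.2, 0, -1, 0, 0, 0.5, 0, -1, 0, 0, 0.2, 0, -1, 0, 0, 0, 0, -1, 0, 0, 0, 0, -1]
}}

```text
time: 14.67
tool_pos: [0.5114, -0.0198, 0.0606]
tcp_rot: [-0.0, 0.994, -0.105, 0.001]
force: [0.5, -0.1, -4.5]
gripper_width: 0.0589
```

```bash
python3 to.py .511 -.019 .0558 -12
```

```text
t 14.67 pos [ 0.5114 -0.0198  0.0606] phi -12.07 tilt [0.001 0.   ] w 0.0589 F [ 0.5 -0.1 -4.5]
  tool shift cm [-0.05 -0.07  0.48] turn -0.001 q [-0.03  0.57 -0.02  2.01  0.02  0.56 -1.85]
```

{"method": "step_arm", "body": {
  "motion": [-0.05, -0.05, 0.2, 0, -1, 0, 0, 0.15, 0, -1, 0, 0, 0.1, 0, -1, 0, 0, 0.05, 0, -1, 0, 0, 0, 0, -1, 0, 0, 0, 0, -1]
}}

```text
time: 15.17
tool_pos: [0.5106, -0.0195, 0.0558]
tcp_rot: [-0.0, 0.994, -0.105, 0.0]
force: [-3.8, 0.4, 7.3]
gripper_width: 0.0591
```

{"method": "step_arm", "body": {
  "motion": [0, 0, 0, 0, 0.5, 0, 0, 0, 0, 0.7, 0, 0, 0, 0, 1, 0, 0, 0, 0, 1, 0, 0, -1, 0, 1, 0, 0, -3, 0, 1, 0, 0, -3, 0, 1, 0, -1.4, -1.5, 0, 1, 0.2, -3, 0, 0, 1, 0.2, -3, 0, 0, 1, 0.2, -3, 0, 0, 1, 0.2, -3, 0, 0, 1, 0.3, -3, 0, 0, 1, 0.3, -3, 0, 0, 1, 0.3, -3, 0, 0, 1, 0.3, -3, 0, 0, 1, 0.2, -3, 0, 0, 1, 0.2, -3, 0, 0, 1, 0, -2, 0, 0, 1, 0, 0, 0, 0, 1]
}}

```text
time: 16.83
tool_pos: [0.603, 0.3086, 0.1405]
tcp_rot: [-0.002, 0.995, -0.102, -0.0]
force: [-1.2, -0.1, 0.4]
gripper_width: 0.0854
```

```bash
python3 - <<'E'
from to import *
to(.6045,.3028,.049,-12)
for c in("top","side"):
    d=shot(c); d["name"]=c; print(c)
    for n,h in(("tray",.03),("riser",.054),("sensor",.086),("canister",.08)): 
        for r in top(d,n,h): print(n,*r)
E
```

```text
t 16.83 pos [0.603  0.3086 0.1405] phi -11.75 tilt [0.    0.004] w 0.0854 F [-1.2 -0.1  0.4]
  tool shift cm [0.27 0.58 9.15] turn 0.004 q [-0.51  0.68 -0.04  1.53  0.03  0.93 -2.34]
top
tray 0.67 [183. 294.] 1916 566 0.0279 [536.7 -47.2] [133.  171.6] 78.0
tray 0.37 [141. 208.] 777 502 0.03 [761.5 180.5] [87.1 88.1] 69.8
riser 0.98 [210. 308.] 735 690 0.0541 [528.3 -77.7] [ 38. 140.] 78.0
sensor 0.74 [218. 284.] 717 624 0.0864 [509.  -18.3] [59.5 76.3] 78.4
canister 0.76 [190. 172.] 231 104 0.0798 [599.5 291. ] [40.5 32.9] 75.9
side
tray 0.74 [218. 253.] 1007 157 0.027 [539.6 -42.7] [133.9 171.2] 79.0
riser 0.68 [201. 265.] 374 200 0.0518 [531.1 -76.1] [ 41.9 140.4] 78.7
sensor 0.97 [216. 281.] 717 324 0.084 [511.3 -14.2] [64.4 74.3] 75.9
sensor 0.41 [167. 322.] 587 294 0.0842 [ 405.4 -295.2] [176.1  49.9] 78.0
canister 0.69 [297. 225.] 737 348 0.0787 [604.6 304.4] [61.7 57.4] 67.0
```

Sensor sits at tray (-33, 22.5) mm, top at 86 mm and upright. Now the canister.

{"method": "step_arm", "body": {
  "motion": [0, 0, 1.5, 0, 1, 0, 0, 1.5, 0, 1, 0, 0, 0, 0, 1, 0, 0, 0, 0, 1]
}}

```text
time: 17.67
tool_pos: [0.6032, 0.3014, 0.1092]
tcp_rot: [0.001, 0.994, -0.106, -0.001]
force: [0.1, 0.4, -0.8]
gripper_width: 0.0851
```

```bash
python3 to.py .605 .3015 .049 -12
```

```text
t 17.67 pos [0.6032 0.3014 0.1092] phi -12.11 tilt [-0.002 -0.001] w 0.0851 F [ 0.1  0.4 -0.8]
  tool shift cm [ 0.18 -0.06  6.02] turn -0.002 q [-0.5   0.71 -0.04  1.55  0.03  0.88 -2.34]
```

{"method": "step_arm", "body": {
  "motion": [0.2, 0, 1, 0, 1, 0, 0, 2, 0, 1, 0, 0, 1.5, 0, 1, 0, 0, 1, 0, 1, 0, 0, 0.5, 0, 1, 0, 0, 0, 0, 1, 0, 0, 0, 0, 1, 0, 0, 0, 0, 0.5, 0, 0, 0, 0, 0.3, 0, 0, 0, 0, -1, 0, 0, 0, 0, -1, 0, 0, 0, 0, -1, 0, 0, 0, 0, -1, 0, 0, 0, 0, -1],
  "grip_force": 50
}}

```text
time: 18.83
tool_pos: [0.6066, 0.3019, 0.051]
tcp_rot: [-0.001, 0.994, -0.105, 0.001]
force: [0.1, 0.2, 7.2]
gripper_width: 0.0605
```

```bash
python3 to.py .5819 -.0357 .14 -12
```

```text
t 18.83 pos [0.6066 0.3019 0.051 ] phi -12.11 tilt [0.002 0.001] w 0.0605 F [0.1 0.2 7.2]
  tool shift cm [ 4.68 33.51 -8.93] turn -0.002 q [-0.5   0.79 -0.04  1.56  0.04  0.79 -2.34]
```

{"method": "step_arm", "body": {
  "motion": [0, 0, -0.7, 0, -1, 0, 0, -2, 0, -1, 0, 0, -2.7, 0, -1, 0, 0, -2.7, 0, -1, 0.2, 1, -1.4, 0, -1, 0.3, 2, 0, 0, -1, 0.4, 3, 0, 0, -1, 0.4, 3, 0, 0, -1, 0.4, 3, 0, 0, -1, 0.4, 3, 0, 0, -1, 0.4, 3, 0, 0, -1, 0.4, 3, 0, 0, -1, 0.4, 3, 0, 0, -1, 0.4, 3, 0, 0, -1, 0.4, 3, 0, 0, -1, 0.4, 2.2, 0, 0, -1, 0.2, 1.3, 0, 0, -1, 0, 0, 0, 0, -1, 0, 0, 0, 0, -1, 0, 0, 0, 0, -1]
}}

```text
time: 20.5
tool_pos: [0.5814, -0.0338, 0.1447]
tcp_rot: [-0.001, 0.995, -0.104, -0.0]
force: [-0.4, 0.3, -2.8]
gripper_width: 0.0606
```

```bash
python3 to.py .5819 -.0357 .057 -12; python3 - <<'E'
from h import *
for c in("top","side"):
    d=shot(c)
    cv2.imwrite(f"pics/e_{c}.png",cv2.resize(d["pixels"][130:280,200:400,::-1],None,fx=3,fy=3))
E
```

```text
t 20.5 pos [ 0.5814 -0.0338  0.1447] phi -11.98 tilt [-0.     0.001] w 0.0606 F [-0.4  0.3 -2.8]
  tool shift cm [0.09 0.19 8.76] turn 0.0 q [-0.    0.53 -0.02  1.79  0.01  0.82 -1.81]
```

View pics/e_side.png

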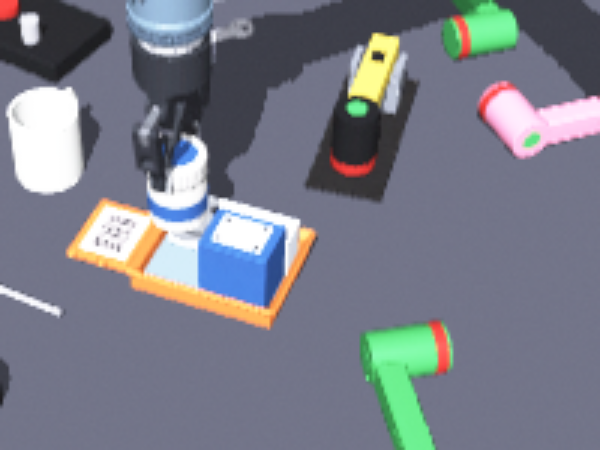

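Canister is held upright above the free spot (crop (180,180)). The fingers sit slightly left of its centre, so I'll measure that offset.

```bash
python3 - <<'E'
from to import *
to(.5819,-.0357,.057,-12)
d=shot("side"); d["name"]="side"
for q in env.mark_of("side","canister")[:2]: print("mark",round(q["confidence"],2),q["pixel"],ray(d,q["pixel"],.0945))
for q in env.outline_of("side","canister")[:1]:
    W=d["W"][q["pixels"]&(d["z_map"]>0)]; 
    for lo,hi in((.10,.13),(.13,.16),(.168,.18)):
        S=W[(W[:,2]>lo)&(W[:,2]<hi)][:,:2]
        if len(S)<10: continue
        A=np.c_[2*S,np.ones(len(S))]; s=np.linalg.lstsq(A,(S**2).sum(1),rcond=None)[0]
        print(lo,len(S),"circ",np.round(s[:2],4),"r",round(np.sqrt(s[2]+s[0]**2+s[1]**2),4),"rect",rect(S),"minmax",S.min(0).round(4),S.max(0).round(4))
E
```

```text
t 20.6 pos [ 0.5815 -0.0336  0.1447] phi -11.93 tilt [-0.     0.001] w 0.0604 F [ 0.3  0.6 -2.5]
  tool shift cm [0.09 0.21 8.77] turn 0.001 q [-0.    0.53 -0.02  1.79  0.01  0.82 -1.81]
mark 0.59 [368.4, 257.2] [0.47350379 0.51363768 0.0945    ]
mark 0.58 [201.0, 258.5] [ 0.58222256 -0.02549301  0.0945    ]
```

```bash
python3 - <<'E'
from to import *
d=shot("side"); W=d["W"]
m=(d["z_map"]>0)&(abs(W[...,0]-.582)<.045)&(abs(W[...,1]+.035)<.045)
rgb=d["pixels"].astype(int)
for lo,hi in((.098,.105),(.105,.125),(.17,.178)):
    k=m&(W[...,2]>lo)&(W[...,2]<hi)&(rgb.max(2)>70); S=W[k][:,:2]
    if len(S)<8: print(lo,len(S)); continue
    # fixed radius fit
    from scipy.optimize import least_squares
    f=least_squares(lambda c:np.hypot(*(S-c).T)-.031,[.57,-.04],loss="soft_l1",f_scale=.002)
    print(lo,len(S),f.x.round(4),round(np.std(f.fun),4),S.min(0).round(3),S.max(0).round(3))
E
```

```text
0.098 32 [ 0.5818 -0.032 ] 0.0018 [ 0.552 -0.025] [0.612 0.   ]
0.105 93 [ 0.5823 -0.0321] 0.0018 [ 0.552 -0.028] [0.611 0.006]
0.17 117 [ 0.5943 -0.0273] 0.009 [ 0.552 -0.065] [0.599 0.009]
```

{"method": "step_arm", "body": {
  "motion": [0.05, 0.1, 1.5, 0, -1, 0, 0.05, 2.5, 0, -1, 0, 0, 2, 0, -1, 0, 0, 1.2, 0, -1, 0, 0, 0.6, 0, -1, 0, 0, 0.4, 0, -1, 0, 0, 0, 0, -1, 0, 0, 0, 0, -1]
}}

```text
time: 21.47
tool_pos: [0.5824, -0.0374, 0.0635]
tcp_rot: [-0.0, 0.994, -0.105, 0.001]
force: [-1.1, 0.9, -1.4]
gripper_width: 0.0607
```

```bash
python3 to.py .5819 -.0357 .057 -12
```

```text
t 21.47 pos [ 0.5824 -0.0374  0.0635] phi -12.1 tilt [0.001 0.   ] w 0.0607 F [-1.1  0.9 -1.4]
  tool shift cm [-0.08 -0.16  0.65] turn -0.002 q [ 0.    0.65 -0.02  1.82  0.02  0.67 -1.81]
```

{"method": "step_arm", "body": {
  "motion": [-0.05, -0.15, 0.2, 0, -1, 0, 0, 0.2, 0, -1, 0, 0, 0.1, 0, -1, 0, 0, 0.1, 0, -1, 0, 0, 0.05, 0, -1, 0, 0, 0, 0, -1, 0, 0, 0, 0, -1]
}}

```text
time: 22.05
tool_pos: [0.5816, -0.0358, 0.0571]
tcp_rot: [-0.0, 0.994, -0.105, 0.0]
force: [-2.6, -0.2, 4.8]
gripper_width: 0.0607
```

{"method": "step_arm", "body": {
  "motion": [0, 0, 0, 0, 0.5, 0, 0, 0, 0, 0.6, 0, 0, 0, 0, 0.8, 0, 0, 0, 0, 1, 0, 0, 0, 0, 1, 0, 0, -1, 0, 1, 0, 0, -3, 0, 1, 0, 0, -3, 0, 1, 0, 0, -3, 0, 1, -0.5, 1.4, -1.5, 0, 1, -1.2, 3, 0, 0, 1, -1.2, 3, 0, 0, 1, -1.2, 3, 0, 0, 1, -1.2, 3, 0, 0, 1, -1.2, 3, 0, 0, 1, -1.2, 3, 0, 0, 1, -1.2, 3, 0, 0, 1, -1.2, 3, 0, 0, 1, -1.2, 3, 0, 0, 1, -1.2, 0, 0, 0, 1]
}}

```text
time: 23.72
tool_pos: [0.3971, -0.2937, 0.1724]
tcp_rot: [0.002, 0.994, -0.109, 0.001]
force: [-0.6, -0.1, 0.1]
gripper_width: 0.0854
```

{"method": "step_arm", "body": {
  "motion": [0, 0, 0, -0.12, 1, 0, 0, 0, -0.12, 1, 0, 0, 0, -0.12, 1, 0, 0, 0, -0.12, 1, 0, 0, 0, -0.12, 1, 0, 0, 0, -0.12, 1, 0, 0, 0, -0.12, 1, 0, 0, 0, -0.12, 1, 0, 0, 0, -0.12, 1, 0, 0, 0, -0.12, 1, 0, 0, 0, -0.12, 1, 0, 0, 0, -0.12, 1, 0, 0, 0, -0.12, 1, 0, 0, 0, -0.1, 1, 0, 0, 0, 0, 1, 0, 0, 0, 0, 1]
}}

```text
time: 25.05
tool_pos: [0.3997, -0.2876, 0.1718]
tcp_rot: [0.0, 0.75, 0.661, 0.0]
force: [0.3, 0.1, -0.2]
gripper_width: 0.0851
```

```bash
python3 - <<'E'
from to import *
to(.412,-.2905,.051,84)
for c in("top","side"):
    d=shot(c); d["name"]=c; print(c); W=d["W"]
    hsv=cv2.cvtColor(d["pixels"],cv2.COLOR_RGB2HSV)
    y=(hsv[...,0]>20)&(hsv[...,0]<35)&(hsv[...,1]>130)&(abs(W[...,2]-.086)<.005)&(abs(W[...,0]-.41)<.1)&(W[...,1]<-.2)
    if y.sum()>10: print("yellow",y.sum(),rect(W[y]))
    for n,h in(("tray",.03),("riser",.054),("sensor",.086),("canister",.086)): 
        for r in top(d,n,h): print(n,*r)
    for q in env.mark_of(c,"label")[:1]: print("label",q["confidence"],ray(d,q["pixel"],.009))
    cv2.imwrite(f"pics/f_{c}.png",cv2.resize(d["pixels"][100:300,200:460,::-1],None,fx=3,fy=3))
E
```

```text
t 25.05 pos [ 0.3997 -0.2876  0.1718] phi 82.82 tilt [ 0. -0.] w 0.0851 F [ 0.3  0.1 -0.2]
  tool shift cm [-0.13  1.25 12.08] turn -0.021 q [ 0.78  0.37 -0.3   1.99  0.15  0.8   0.27]
top
yellow 282 (array([ 402.9, -324.1]), array([126.4,  33.5]), 82.4)
tray 0.68 [180. 297.] 1706 570 0.0282 [536.3 -47. ] [133.5 171.7] 78.2
riser 0.73 [208. 306.] 780 693 0.0544 [529.  -77.9] [ 38.1 141.6] 78.0
sensor 0.85 [218. 286.] 752 623 0.0864 [509.4 -18.3] [59.7 77. ] 77.9
canister 0.93 [186. 288.] 442 392 0.0863 [577.6 -34.2] [61.3 57.9] 51.1
label 0.68 [ 0.67346086 -0.06960873  0.009     ]
side
yellow 30 (array([ 402.2, -323.5]), array([128.2,  31.3]), 79.6)
tray 0.78 [216. 247.] 750 117 0.0267 [539.9 -40.7] [130.2 170.9] 78.5
tray 0.47 [363. 259.] 665 54 0.0306 [481.1 484.4] [51.2 21.7] 10.7
riser 0.56 [203. 294.] 159 110 0.0524 [526.6 -79.9] [ 39.6 135.3] 72.2
sensor 0.66 [217. 280.] 723 322 0.0839 [511.7 -13.6] [64.6 75.3] 76.0
canister 0.66 [210. 256.] 476 204 0.0842 [580.5 -22.6] [56.7 67. ] 10.9
label 0.58 [ 0.66028807 -0.08026347  0.009     ]
```

View pics/f_side.png

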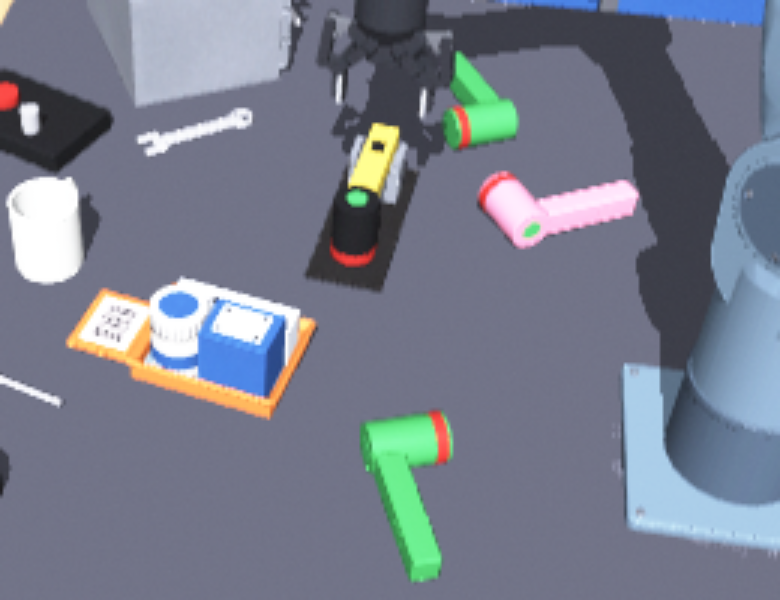

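All three items stand packed and upright in the tray (side crop (180,320), (240,350)). The gripper hangs over the yellow handle. Next I grip the reader.

{"method": "step_arm", "body": {
  "motion": [-0.1, 0.9, 1.5, 0, 1, 0, 0, 3, 0, 1, 0, 0, 3, 0, 1, 0, 0, 2.5, 0, 1, 0, 0, 1.2, 0, 1, 0, 0, 0.6, 0, 1, 0, 0, 0, 0, 1, 0, 0, 0, 0, 1],
  "grip_force": 60
}}

```text
time: 26.32
tool_pos: [0.4089, -0.2896, 0.0537]
tcp_rot: [0.0, 0.749, 0.663, 0.0]
force: [0.7, 0.2, 0.4]
gripper_width: 0.0853
```

```bash
python3 to.py .409 -.290 .051 82.8
```

```text
t 26.32 pos [ 0.4089 -0.2896  0.0537] phi 83.01 tilt [ 0. -0.] w 0.0853 F [0.7 0.2 0.4]
  tool shift cm [-0.03  0.01  0.27] turn 0.004 q [ 0.72  0.58 -0.24  2.03  0.25  0.56  0.18]
```

{"method": "step_arm", "body": {
  "motion": [0, 0, 0.2, 0.004, 1, 0, 0, 0, 0, 1, 0, 0, 0, 0, 0, 0, 0, 0, 0, -0.2, 0, 0, 0, 0, -1, 0, 0, 0, 0, -1, 0, 0, 0, 0, -1, 0, 0, 0, 0, -1, 0, 0, 0, 0, -1, 0, 0, 0, 0, -1]
}}

```text
time: 27.15
tool_pos: [0.4088, -0.2896, 0.0516]
tcp_rot: [0.0, 0.75, 0.661, 0.0]
force: [-0.9, 0.5, 5.3]
gripper_width: 0.0333
```

```bash
python3 - <<'E'
from to import *
T=np.array([.5382,-.0482]);a=np.radians(-12)
L=T+.128*np.array([np.cos(a),np.sin(a)]); print("label",L)
s,M=pose(); g=L-.05*M[:2,0]; print("tcp target",g)
to(*g,.051+.15-.079+.0,82.8)
# white label measured
for c in("top","side"):
    d=shot(c); W=d["W"]; hsv=cv2.cvtColor(d["pixels"],cv2.COLOR_RGB2HSV)
    m=(abs(W[...,2]-.008)<.005)&(hsv[...,1]<40)&(hsv[...,2]>150)&(np.hypot(W[...,0]-.66,W[...,1]+.07)<.06)
    print(c,m.sum(),rect(W[m]) if m.sum()>5 else "")
E
```

```text
label [ 0.66340289 -0.0748127 ]
tcp target [ 0.65711772 -0.12441609]
t 27.15 pos [ 0.4088 -0.2896  0.0516] phi 82.78 tilt [ 0.001 -0.   ] w 0.0333 F [-0.9  0.5  5.3]
  tool shift cm [19.51 22.56 -7.03] turn -0.0 q [ 0.72  0.59 -0.24  2.03  0.25  0.55  0.18]
top 427 (array([646.9, -71.5]), array([70.2, 86. ]), 79.1)
side 251 (array([655.8, -72.6]), array([77.5, 79.7]), 86.5)
```

{"method": "step_arm", "body": {
  "motion": [0, 0, -0.5, 0, -1, 0, 0, -1.5, 0, -1, 0, 0, -2.5, 0, -1, 0, 0, -2.5, 0, -1, 0, 0, -2.2, 0, -1, 0.8, 0.9, -1, 0, -1, 1.4, 1.6, 0, 0, -1, 1.9, 2.2, 0, 0, -1, 1.9, 2.2, 0, 0, -1, 1.9, 2.2, 0, 0, -1, 1.9, 2.2, 0, 0, -1, 1.9, 2.2, 0, 0, -1, 1.9, 2.2, 0, 0, -1, 1.9, 2.2, 0, 0, -1, 1.9, 2.2, 0, 0, -1, 1.2, 1.5, 0, 0, -1, 0.8, 1, 0, 0, -1, 0, 0, 0, 0, -1, 0, 0, 0, 0, -1, 0, 0, 0, 0, -1]
}}

```text
time: 28.92
tool_pos: [0.6557, -0.1264, 0.1526]
tcp_rot: [-0.0, 0.75, 0.661, -0.001]
force: [-0.2, -0.1, -2.7]
gripper_width: 0.0331
```

```bash
python3 to.py .6571 -.1244 .1246 82.8;  python3 - <<'E'
from h import *
ds=[]
for c in("side","top"):
    d=shot(c); ds.append(cv2.resize(d["pixels"][100:280,200:380,::-1],None,fx=2.2,fy=2.2)); W=d["W"]
    hsv=cv2.cvtColor(d["pixels"],cv2.COLOR_RGB2HSV)
    red=((hsv[...,0]<8)|(hsv[...,0]>172))&(hsv[...,1]>150)&(np.hypot(W[...,0]-.66,W[...,1]+.08)<.06)&(W[...,2]>.07)
    print(c,"red ring",red.sum(),W[red].min(0).round(4),W[red].max(0).round(4))
    g=(hsv[...,0]>50)&(hsv[...,0]<80)&(hsv[...,1]>100)&(np.hypot(W[...,0]-.66,W[...,1]+.08)<.06)&(W[...,2]>.12)
    print("green dot",g.sum(),W[g].mean(0).round(4))
    y=(hsv[...,0]>20)&(hsv[...,0]<35)&(hsv[...,1]>130)&(W[...,2]>.12)&(np.hypot(W[...,0]-.66,W[...,1]+.15)<.12)
    Q=W[y]
    if len(Q)>10:
        i=np.polyfit(Q[:,1],Q[:,2],1); print("yellow",len(Q),"slope z/y",i, Q.min(0).round(3),Q.max(0).round(3))
cv2.imwrite("pics/g.png",np.hstack(ds))
E
```

```text
t 28.92 pos [ 0.6557 -0.1264  0.1526] phi 82.73 tilt [-0.002 -0.001] w 0.0331 F [-0.2 -0.1 -2.7]
  tool shift cm [0.22 0.12 2.8 ] turn -0.001 q [ 0.32  0.67 -0.3   1.53  0.22  0.97 -0.17]
side red ring 55 [ 0.6375 -0.0762  0.1109] [ 0.6845 -0.0476  0.1273]
green dot 44 [ 0.6648 -0.0789  0.1875]
yellow 60 slope z/y [0.10277895 0.20084597] [ 0.62  -0.201  0.16 ] [ 0.675 -0.094  0.251]
top red ring 5 [ 0.6356 -0.0982  0.122 ] [ 0.6545 -0.0539  0.1383]
green dot 101 [ 0.6605 -0.0786  0.1897]
yellow 145 slope z/y [0.2351946  0.21964651] [ 0.628 -0.162  0.167] [ 0.672 -0.096  0.29 ]
```

View pics/g.png

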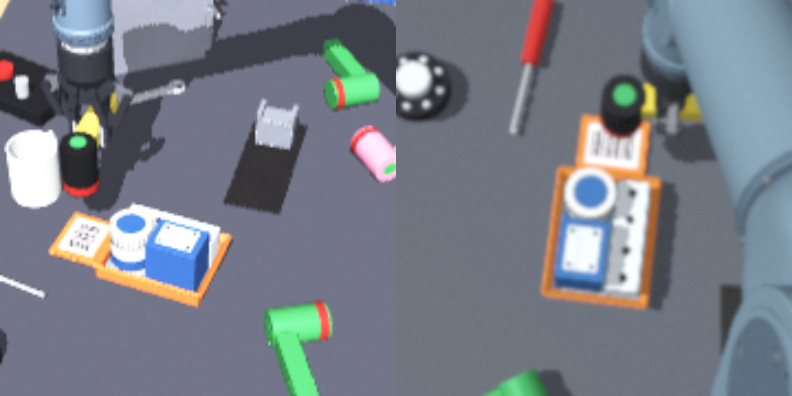

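Reader is upright in the grip, head just behind the label's centre (left panel (80,165), right panel (623,95)). Shift about 5 mm and lower to 70 mm.

{"method": "step_arm", "body": {
  "motion": [0.2, 0.1, 0.5, 0, -1, 0.2, 0, 0.9, 0, -1, 0, 0, 0.8, 0, -1, 0, 0, 0.3, 0, -1, 0, 0, 0.1, 0, -1, 0, 0, 0, 0, -1, 0, 0, 0, 0, -1, 0, 0, 0, 0, -1]
}}

```text
time: 29.68
tool_pos: [0.6589, -0.1216, 0.1276]
tcp_rot: [0.0, 0.75, 0.661, 0.0]
force: [0.4, -0.1, -2.9]
gripper_width: 0.033
```

```bash
python3 to.py .6571 -.1200 .1246 82.8;  python3 - <<'E'
from h import *
for c in("side","top"):
    d=shot(c); W=d["W"]
    hsv=cv2.cvtColor(d["pixels"],cv2.COLOR_RGB2HSV)
    g=(hsv[...,0]>50)&(hsv[...,0]<80)&(hsv[...,1]>100)&(np.hypot(W[...,0]-.66,W[...,1]+.08)<.06)&(W[...,2]>.12)
    print("green dot",g.sum(),W[g].mean(0).round(4))
E
```

```text
t 29.68 pos [ 0.6589 -0.1216  0.1276] phi 82.78 tilt [ 0.001 -0.   ] w 0.033 F [ 0.4 -0.1 -2.9]
  tool shift cm [ 0.14 -0.2   0.3 ] turn -0.0 q [ 0.31  0.7  -0.29  1.54  0.23  0.93 -0.18]
green dot 40 [ 0.6672 -0.0739  0.1624]
green dot 97 [ 0.6642 -0.0741  0.1648]
```

{"method": "step_arm", "body": {
  "motion": [0, -0.2, 0.2, 0, -1, 0, 0, 0, 0, -1, 0, 0, 0, 0, -1, 0, 0, 0, 0, -1, 0, 0, 0, 0, -1, 0, 0, 0, 0, -1, 0, 0, 0, 0, -1, 0, 0, 0, 0, -1, 0, 0, 0, 0, -1, 0, 0, 0, 0, -1, 0, 0, 0, 0, -1, 0, 0, 0, 0, -1, 0, 0, 0, 0, -1, 0, 0, 0, 0, -1, 0, 0, 0, 0, -1, 0, 0, 0, 0, -1, 0, 0, 0, 0, -1, 0, 0, 0, 0, -1, 0, 0, 0, 0, -1, 0, 0, 0, 0, -1]
}}

```text
time: 31.45
tool_pos: [0.6566, -0.1213, 0.1253]
tcp_rot: [0.0, 0.75, 0.661, -0.0]
force: [-0.3, 0.6, -2.8]
gripper_width: 0.0334
```

{"method": "step_arm", "body": {
  "motion": [0, 0, 0, 0, -1, 0, 0, 0, 0, -1, 0, 0, 0, 0, -1, 0, 0, 0, 0, -1, 0, 0, 0, 0, -1, 0, 0, 0, 0, -1]
}}

```text
time: 31.95
tool_pos: [0.6566, -0.1213, 0.1253]
tcp_rot: [0.0, 0.75, 0.661, 0.0]
force: [-0.7, -0.2, -1.8]
gripper_width: 0.0333
```

```bash
python3 to.py .4088 -.2896 .152 82.78
```

```text
t 31.95 pos [ 0.6566 -0.1213  0.1253] phi 82.78 tilt [ 0. -0.] w 0.0333 F [-0.7 -0.2 -1.8]
  tool shift cm [-19.81 -22.47  -2.67] turn 0.0 q [ 0.31  0.7  -0.29  1.55  0.23  0.92 -0.19]
```

Held steady for over 1.5 s. Returning to the rest.

{"method": "step_arm", "body": {
  "motion": [0, 0, -0.7, 0, -1, 0, 0, -1.5, 0, -1, -0.8, -0.9, -0.5, 0, -1, -1.4, -1.6, 0, 0, -1, -1.9, -2.15, 0, 0, -1, -1.9, -2.15, 0, 0, -1, -1.9, -2.15, 0, 0, -1, -1.9, -2.15, 0, 0, -1, -1.9, -2.15, 0, 0, -1, -1.9, -2.15, 0, 0, -1, -1.9, -2.15, 0, 0, -1, -1.9, -2.15, 0, 0, -1, -1.4, -1.6, 0, 0, -1, -1, -1.2, 0, 0, -1, 0, 0, 0, 0, -1, 0, 0, 0, 0, -1, 0, 0, 0, 0, -1, 0, 0, 0, 0, -1]
}}

```text
time: 33.45
tool_pos: [0.4095, -0.2887, 0.1526]
tcp_rot: [0.0, 0.75, 0.662, 0.0]
force: [0.4, 0.2, -1.9]
gripper_width: 0.0336
```

```bash
python3 to.py .4088 -.2896 .0516 82.78
```

```text
t 33.45 pos [ 0.4095 -0.2887  0.1526] phi 82.87 tilt [ 0.001 -0.   ] w 0.0336 F [ 0.4  0.2 -1.9]
  tool shift cm [-0.1  -0.07 10.1 ] turn 0.002 q [ 0.77  0.41 -0.3   1.98  0.17  0.77  0.24]
```

{"method": "step_arm", "body": {
  "motion": [-0.1, -0.1, 1, 0, -1, 0, 0, 2, 0, -1, 0, 0, 2, 0, -1, 0, 0, 1.5, 0, -1, 0, 0, 1, 0, -1, 0, 0, 0.6, 0, -1, 0, 0, 0, 0, -1, 0, 0, 0, 0, -1, 0, 0, 0, 0, -1]
}}

```text
time: 34.2
tool_pos: [0.4081, -0.2906, 0.072]
tcp_rot: [0.001, 0.75, 0.661, 0.0]
force: [-0.7, 0.2, -2.0]
gripper_width: 0.0334
```

```bash
python3 to.py .4088 -.2896 .0516 82.78
```

```text
t 34.2 pos [ 0.4081 -0.2906  0.072 ] phi 82.79 tilt [ 0.001 -0.001] w 0.0334 F [-0.7  0.2 -2. ]
  tool shift cm [0.11 0.06 2.04] turn 0.0 q [ 0.74  0.55 -0.26  2.02  0.24  0.6   0.19]
```

{"method": "step_arm", "body": {
  "motion": [0.1, 0.05, 0.6, 0, -1, 0, 0, 0.6, 0, -1, 0, 0, 0.4, 0, -1, 0, 0, 0.2, 0, -1, 0, 0, 0.1, 0, -1, 0, 0, 0.1, 0, -1, 0, 0, 0.05, 0, -1, 0, 0, 0, 0, -1, 0, 0, 0, 0, -1]
}}

```text
time: 34.95
tool_pos: [0.4077, -0.2893, 0.0516]
tcp_rot: [-0.0, 0.75, 0.661, -0.0]
force: [-3.8, 2.4, 9.4]
gripper_width: 0.0332
```

{"method": "step_arm", "body": {
  "motion": [0, 0, 0, 0, 0, 0, 0, 0, 0, 0.5, 0, 0, 0, 0, 1, 0, 0, 0, 0, 1, 0, 0, 0, 0, 1, 0, 0, 0, 0, 1, 0, 0, -1, 0, 1, 0, 0, -2, 0, 1, 0, 0, -3, 0, 1, 0, 0, -3, 0, 1, 0, 0, -3, 0, 1, 0, 0, -3, 0, 1, 0, 0, 0, 0, 1, 0, 0, 0, 0, 1, 0, 0, 0, 0, 1, 0, 0, 0, 0, 1]
}}

```text
time: 36.28
tool_pos: [0.4072, -0.2889, 0.1998]
tcp_rot: [-0.001, 0.75, 0.661, -0.0]
force: [-0.7, -0.5, 0.5]
gripper_width: 0.0855
```

```bash
python3 - <<'E'
from to import *
to(.4088,-.2896,.2,82.78)
ds=[]
for c in("top","side"):
    d=shot(c); d["name"]=c; print(c); W=d["W"]
    ds.append(cv2.resize(d["pixels"][100:300,200:460,::-1],None,fx=1.5,fy=1.5))
    hsv=cv2.cvtColor(d["pixels"],cv2.COLOR_RGB2HSV)
    y=(hsv[...,0]>20)&(hsv[...,0]<35)&(hsv[...,1]>130)&(abs(W[...,2]-.086)<.005)&(abs(W[...,0]-.41)<.1)&(W[...,1]<-.2)
    if y.sum()>10: print("yellow",y.sum(),rect(W[y]),np.median(W[y][:,2]))
    g=(hsv[...,0]>50)&(hsv[...,0]<80)&(hsv[...,1]>100)&(np.hypot(W[...,0]-.414,W[...,1]+.24)<.04)
    print("green dot",g.sum(),W[g].mean(0).round(4))
    for n,h in(("tray",.03),("riser",.054),("sensor",.086),("canister",.086),("amber_jar",.07),("chuck",.048),("mug",.09)):
        for r in top(d,n,h)[:1]: print(n,*r)
cv2.imwrite("pics/z.png",np.hstack(ds))
E
```

```text
t 36.28 pos [ 0.4072 -0.2889  0.1998] phi 82.79 tilt [-0.002  0.001] w 0.0855 F [-0.7 -0.5  0.5]
  tool shift cm [-0.05  0.17 -0.02] turn 0.0 q [ 0.79  0.34 -0.32  1.94  0.14  0.88  0.27]
top
yellow 354 (array([ 400.4, -324.5]), array([128.7,  33.9]), 80.2) 0.08630397073539797
green dot 96 [ 0.4133 -0.2411  0.0886]
tray 0.89 [180. 297.] 1628 554 0.028 [536.5 -47.1] [133.5 172.4] 78.0
riser 0.85 [210. 304.] 705 673 0.0544 [528.3 -77.7] [ 37.9 139.9] 78.1
sensor 0.66 [217. 284.] 714 618 0.0865 [509.  -18.2] [59.8 75.9] 77.7
canister 0.86 [189. 286.] 469 406 0.0862 [579.1 -35.2] [59.4 61. ] 84.9
amber_jar 0.91 [243. 106.] 496 335 0.07 [481.2 465. ] [53.4 52.9] 38.6
chuck 0.66 [138. 211.] 798 179 0.0476 [762.5 181.2] [43.5 41.2] 36.8
mug 0.63 [123. 330.] 988 135 0.0891 [ 763.2 -172.4] [77.  78.2] 54.8
side
yellow 26 (array([ 404.4, -315.8]), array([109.1,  29.2]), 81.8) 0.08443617539319721
green dot 36 [ 0.4168 -0.2422  0.0862]
tray 0.89 [217. 250.] 878 148 0.0268 [539.8 -42.5] [134.  171.6] 78.8
riser 0.56 [204. 285.] 149 114 0.0523 [527.7 -79.5] [ 32.6 133.9] 76.2
sensor 0.96 [217. 283.] 755 313 0.0841 [511.7 -15. ] [63.4 73.7] 77.8
canister 0.86 [210. 258.] 462 210 0.0841 [581.2 -31.4] [62.1 56.5] 84.6
chuck 0.57 [259. 187.] 705 147 0.0465 [765.  183.8] [42.  41.5] 46.5
mug 0.68 [179. 216.] 711 82 0.0872 [ 766.5 -167.6] [74.9 82.1] 14.4
```

View pics/z.png

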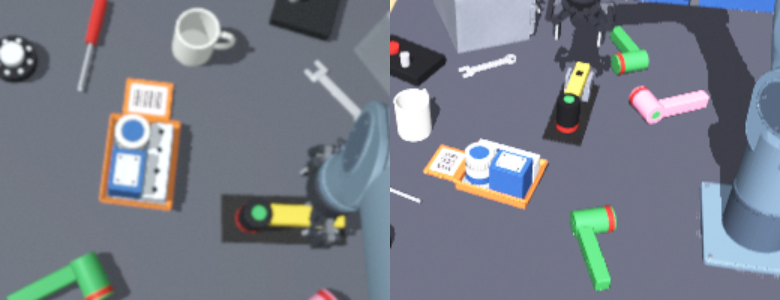

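Reader is parked on its rest again (left panel (260,213), right panel (570,110)), at its original height. The kit is upright inside the tray and the bystanders are where they were. Handing in.

```bash
python3 -c "
from rig import env; print(env.job_done())"
```

```text
the job is handed in; nothing more can be done
None
```

The job is done and handed in, at about 36 s of the 72 s allowed.

- **Packing:** The riser, sensor and canister were each lowered until the force reading showed contact, then released. All three stand upright on the tray floor inside the walls. The last pictures put the riser top at 54 mm and the other two at 86 mm, as they should be. By the measured centres there is about 3 mm or more of room to the walls.
- **Reading:** I held the yellow reader upright for about 2 s. Its window was about 71 mm above the label (from the arm's height reading). A camera check just before the final 2 mm correction showed it about 2.5 mm off centre.
- **Return:** The reader is back on its rest at its original height. The top camera puts its handle about 2.5 mm across and 2° from where it was, though the gripper partly hid it.
- **Bystanders:** The mug and chuck measured within 3 mm of where they started, and so did the jar by the top camera (the side camera missed it in the last check). The wrench, screwdriver and look-alikes were not measured, but I never went near them and they looked unmoved as far as they showed.

**Disagreements:** The two cameras differed by 2–5 mm throughout, so I positioned things relative to where the arm had set the riser and sensor down. The network's marks for the label scattered by about 15 mm, so I used its position from the tray's dimensions.

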